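# Push the lens tray up over the lip of its station

## Robot

A 6-joint arm with a two-finger parallel gripper is mounted at the origin on a cart in front of the work surface, level with it; the furniture and walls round the work are solid. World frame = base frame: x ahead of the robot, y to its left, z up, the work surface at z = 0. Lengths are in m, angles in rad, forces in N, time in s.
With the tool pointing down it reaches from about 0.425 to 0.95 m from the base axis. Payload 3.5 kg.
Tool frame: the origin (TCP) lies midway between the tips of the shut fingers; the grasp point (between the pads) lies ctrl.grasp_offset behind it (ctrl.grasp_offset is the distance from the TCP to the grasp point, in m); x points along the fingers, y is the direction in which the jaws open and shut, and the axes are right-handed (so a half turn about x gives the same grasp; the last joint's range is limited). The gripper opens to 85 mm and grips with 20 to 120 N. Pads are 22 mm wide; open, the fingers measure 114 mm over their backs; the gripper's body (76 mm by 85 mm) begins 54 mm behind the grasp point. The pads swing forward as they close: fully open they stand 13 mm farther back than shut.
Start: joints at [-1.255, 0.286, 1.577, -0, 1.279, -0.15], TCP at [0.303, -0.603, 0.231] pointing down, gripper open.
Joint ranges: [-2.77, 2.77], [-0.9, 2.22], [0.21, 2.48], [-1.53, 4.67], [0.24, 2.81], [-2.84, 2.84]. Speed limits (rad/s): [2.79, 2.79, 3.14, 3.14, 3.14, 3.14].

## Interface

Orientations are given as a unit quaternion [x, y, z, w].
In Python, from plant import readout, read_camera, sign_off, ctrl gives the robot as it stands.
- The arm moves only by the tool drive_tool, never from a script. Its argument "steps" is a list of rows, each a list of 5 numbers: the shift along the tool's x, y, z in cm, then the turn about the tool's x in degrees, then the opening, from 0 (shut) to 1 (fully open). A call has 1 to 10 rows; each row shifts and turns the commanded pose from where the row before left it, along the tool's axes as they then stand; what a row does not reach is not made up. A row lasts 1/10 s, in which the tool goes at most 50 mm and 8.59 degrees, less where a joint would pass 70% of its speed; a pose out of reach is approached as far as the arm can. A call is refused whole if a number of a shift passes 5 or a number of a turn 8.59, either way. A call with a gripper value outside its range is refused whole. The fingers move at their own pace and stop on an object; "force" is the grip in N (left out, the last holds). Time passes only in rows, so rows that do not move let the fingers close. It gives the time, the measured TCP pose, the force and the opening at its end, in the units of the state.
- readout.get_state(): the state, without advancing time (a new reading comes with each control period).
- read_camera(name): name is "scene" or "top" or "wrist"; returns a dict with "frame" (480x640x3 uint8, red, green, blue), "vertical_fov" (degrees; the focal length in pixels is half the picture's height over the tangent of half this angle, whatever the lens; pixels are square), "cx", "cy" (the principal point, pixels), "eye" and "orientation" of the camera in the world. Camera axes: x right, y up, looking along -z (the intrinsics and any distortion apply to the point x, -y, -z); pixel columns grow to the right and rows downward; lengths in m; the calibration is good to about 2 mm. A picture is of the moment at which its call begins. There is no depth.
- sign_off(): hands the job in, once; it reports no verdict.
The state is a dict: "time": time; "qpos": joint angles; "dq": joint speeds; "joint_efforts": joint torques, N m; "eef_pos": TCP position; "tcp_rot": TCP orientation; "contact_force": force on the tool from outside, world axes, zero at the start; "wrist_torque": the same for the moment, N m; "opening": opening from 0.0 (shut) to 1.0 (fully open).
Only numpy, scipy, OpenCV 4.12 (cv2) and the standard library are available. Lean on these libraries where they do the work, as an engineer would, in place of code of your own. Each camera call takes 0.05 s, during which the arm holds its last target. There are 200 camera calls.

## Task

Put the job tray with the lens blank away in its station (the low grey plate with rails and a back stop that it stands in front of). Do not carry it: raise its front by the T grip and rest the front edge on the plate with the tail still on the bench, let go, then push the tray from behind up over the lip until it stands flat against the back stop, the lens still in it. Leave the other tray, with the nut, alone.

Things in the scene. Friction and masses are not known exactly. Their poses are not given: they have to be found in the camera images.
- tray: Open grey slick plastic tray holding a lens, 100 (x) x 84 mm, 40 high, walls 4, 0.3 to 0.65 kg. Origin: centre of underside; +x to its front, which faces the station. T grip at the front: round bar along y, 14 thick, 32 long, centre at x 42, z 66 mm; pinch its domed ends from above, the tray pivots on them. Front on the plate, it rests tail down with its origin >10 mm short of the lip; pushed on, it tips flat.
- station: Fixed grey plate, 15 mm thick, 120 wide (y), 126 deep, with rails and back stop. Origin: on the bench under the middle of its front lip; +x from the lip towards the back stop, whose face is 118 mm behind the lip (26 high), so the tray's origin is 68 mm behind the lip when home. Side rails 14 mm high, 104 apart inside, begin 33 mm behind it. Push the tray well above the plate, 25 to 35 mm up.
- lens: Round clear lens blank, 65 mm across, 7 mm thick, lying loose in the tray. Origin: centre of its underside.
- spare_tray: A second tray of the same make, holding a hexagon nut, away to the left in front of the robot; not to be moved. Origin: centre of its underside, +x to its front T grip.
There are look-alikes about, which are no part of the job. What is shaped like the lens but red is not meant.

How it is judged:
By the outcome, as a careful person would: the job done as asked, in the order asked, and still so for the second after the job is handed in, with the robot touching nothing.
It also fails if it takes over 53 s, if anything falls off the work surface, if the arm or the gripper's body presses on something with over 40 N, if the wrist force passes 120 N, or if a joint passes its speed limit or range.

## Working session

There is one attempt and no reset: what is moved stays moved. The work goes in short steps, Python scripts to look and compute and a tool call to move; the robot and the scene stay as the last step left them, time stands still between calls to the robot, and variables do not carry over. Pictures are saved under pics/ and viewed, about 8 in all and at most 12, crops included, and the job is handed in when it is done.

Besides the shell and the picture viewer there is one more tool, called after "Emit:" by a JSON object that holds its "fn" and its "kwargs", one argument or row to a line. drive_tool: Moves the arm, as the interface text tells. Its arguments: {"type":"object","properties":{"steps":{"type":"array","items":{"type":"array","items":{"type":"number"}}},"force":{"type":"number"}},"required":["steps"]}

```bash
ls; mkdir -p pics; cat > h.py <<'E'
import numpy as np, cv2
from plant import readout, read_camera, sign_off, ctrl
from scipy.spatial.transform import Rotation as R
def snap(name,fn=None):
    c=read_camera(name)
    if fn: cv2.imwrite('pics/'+fn,c['frame'][...,::-1])
    return c
def rot(c):
    o=np.array(c['orientation'])
    return R.from_quat(o).as_matrix() if o.size==4 else o.reshape(3,3)
def ray(c,u,v):
    f=240/np.tan(np.radians(c['vertical_fov'])/2)
    d=np.array([(u-c['cx'])/f,-(v-c['cy'])/f,-1.]); return rot(c)@d
def onz(c,u,v,z):
    d=ray(c,u,v); e=np.array(c['eye']); return e+d*(z-e[2])/d[2]
def proj(c,p):
    f=240/np.tan(np.radians(c['vertical_fov'])/2)
    q=rot(c).T@(np.array(p)-np.array(c['eye'])); return c['cx']-f*q[0]/q[2], c['cy']+f*q[1]/q[2]
def tri(l):
    A=np.zeros((3,3));b=np.zeros(3)
    for c,u,v in l:
        d=ray(c,u,v);d/=np.linalg.norm(d);P=np.eye(3)-np.outer(d,d);A+=P;b+=P@np.array(c['eye'])
    return np.linalg.solve(A,b)
E
python3 - <<'E'
from h import *
for n in('scene','top','wrist'):
    c=snap(n,n+'0.png'); print({k:v for k,v in c.items() if k!='frame'})
print(readout.get_state()); print(ctrl.grasp_offset, [a for a in dir(ctrl) if a[0]!='_'])
E
```

```text
pics
{'vertical_fov': 50.79609848918023, 'cx': 321.1396222918284, 'cy': 234.38110298426452, 'eye': array([0.78435971, 0.50601965, 1.01194208]), 'orientation': array([0.04799886, 0.22769871, 0.95326401, 0.19270998])}
{'vertical_fov': 44.38501876669856, 'cx': 312.32270211596693, 'cy': 227.2334051820019, 'eye': array([0.31890353, 0.02095061, 1.34576227]), 'orientation': array([ 0.0790573 , -0.07335584, -0.66749277,  0.73676473])}
{'vertical_fov': 59.21156693678512, 'cx': 325.7573818545998, 'cy': 231.26063448087353, 'eye': array([ 0.37059964, -0.56846929,  0.37164789]), 'orientation': array([-0.12798614,  0.0801424 , -0.51911838,  0.84125671])}
{'time': 0.15, 'qpos': array([-1.25499589e+00,  2.87015073e-01,  1.57783032e+00,  5.29247478e-06,
        1.27863224e+00, -1.49985560e-01]), 'dq': array([-0.00054821, -0.00206957, -0.00427931, -0.00082464, -0.00112326,
       -0.00111   ]), 'joint_efforts': array([ 4.93214211e-04, -4.06606972e+01, -2.93140358e+01, -1.47617989e-04,
        3.98337070e-03,  1.48661235e-05]), 'eef_pos': array([ 0.30303435, -0.60257907,  0.2302353 ]), 'tcp_rot': array([-0.68796328, -0.16385927,  0.68807009, -0.16253067]), 'contact_force': array([-0.03643041,  0.05751077,  0.04020078]), 'wrist_torque': array([ 0.01283977,  0.00041363, -0.03464991]), 'opening': 0.9970417399678071}
0.0187 ['Unreachable', 'grasp_offset']
```

View pics/top0.png

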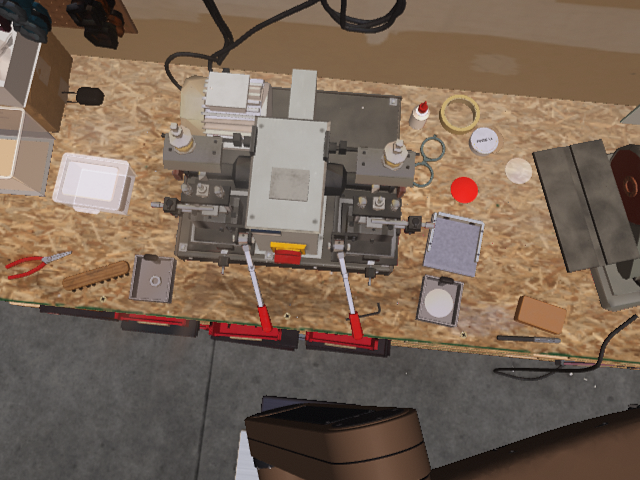

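View pics/scene0.png

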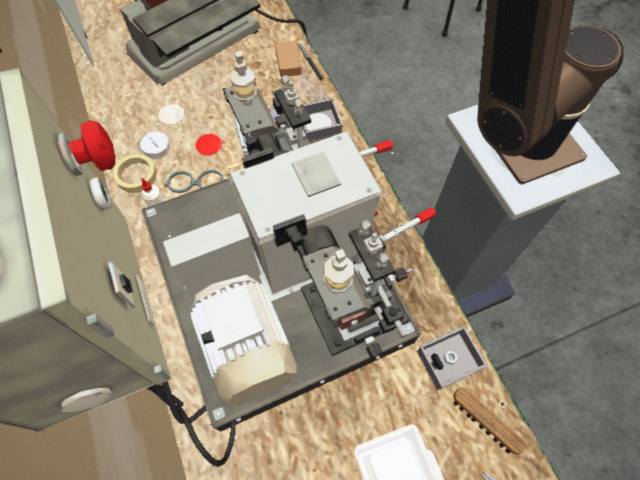

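The top view shows the tray with the lens at (440,300), the station at (453,243), and the spare tray with the nut at (153,279). Look-alikes are the clear disc at (518,170), the red disc at (464,189) and the white tub at (93,183). In the scene view the tray is mostly hidden at (322,120), so the wrist camera will be the second view.

View pics/wrist0.png

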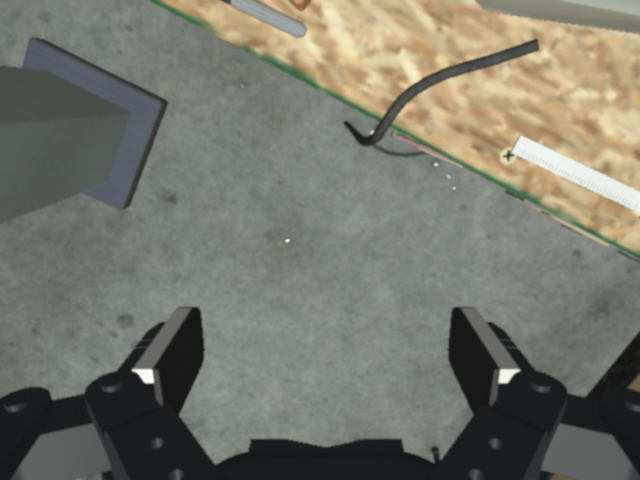

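```bash
python3 - <<'E'
from h import *
c=snap('top')
for n,u,v,z in(('tray',440,300,0),('station',453,243,.015),('spare',153,279,0)): print(n,onz(c,u,v,z))
s=readout.get_state(); print(R.from_quat(s['tcp_rot']).as_matrix().round(3))
im=c['frame'][200:340,380:520,::-1]; cv2.imwrite('pics/topcrop.png',cv2.resize(im,None,fx=4,fy=4,interpolation=cv2.INTER_CUBIC))
E
```

```text
tray [ 0.47286396 -0.25999896  0.        ]
station [ 0.60494869 -0.27990581  0.015     ]
spare [0.45604661 0.3986002  0.        ]
[[-0.     0.449 -0.893]
 [ 0.001 -0.893 -0.449]
 [-1.    -0.001 -0.   ]]
```

View pics/topcrop.png

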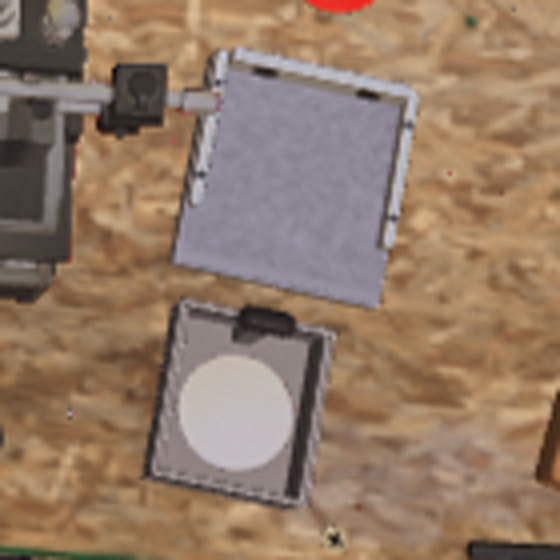

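The crop confirms the tray: grey, with a clear lens and the dark T bar at (267,320), and its front facing the station lip. A machine rod lies near the station's left rail, at (200,100).

```bash
python3 - <<'E'
from h import *
c=snap('top')
P=lambda u,v,z: onz(c,380+u/4,200+v/4,z)[:2]
FL,FR,BR,BL=[P(u,v,.04) for u,v in((175,302),(332,335),(303,505),(145,477))]
o=(FL+FR+BR+BL)/4; f=(FL+FR-BL-BR)/2; l=(FL+BL-FR-BR)/2
print('tray o',o,'len',np.hypot(*f),np.hypot(*l),'yaw',np.degrees(np.arctan2(f[1],f[0])),np.degrees(np.arctan2(-l[0],l[1])))
print('grip',P(267,320,.066), 'exp',o+.042*f/np.hypot(*f))
L,Rr=P(173,265,.015),P(380,306,.015); l=L-Rr; print('lip',(L+Rr)/2,np.hypot(*l),'yaw',np.degrees(np.arctan2(-l[0],l[1])))
T=readout.get_state(); M=R.from_quat(T['tcp_rot']).as_matrix()
f/=np.hypot(*f); t=np.r_[o+.02*f,.23]; print('shift tool cm',(M.T@(t-T['eef_pos'])*100).round(2))
E
```

```text
tray o [ 0.46598639 -0.25108294] len 0.09731282070942322 0.08800663530078748 yaw -6.668418627884158 -5.381206905986884
grip [ 0.51031965 -0.25865101] exp [ 0.50770225 -0.25596011]
lip [ 0.53823344 -0.27410515] 0.1192079528234945 yaw -5.733687192664535
shift tool cm [  0.1  -23.01 -32.02]
```

Emit:
{"fn": "drive_tool", "kwargs": {
  "steps": [
    [0, -2.3, -3.2, 0, 1],
    [0, -2.3, -3.2, 0, 1],
    [0, -2.3, -3.2, 0, 1],
    [0, -2.3, -3.2, 0, 1],
    [0, -2.3, -3.2, 0, 1],
    [0, -2.3, -3.2, 0, 1],
    [0, -2.3, -3.2, 0, 1],
    [0, -2.3, -3.2, 0, 1],
    [0, -2.3, -3.2, 0, 1],
    [0, -2.3, -3.2, 0, 1]
  ]
}}

```text
time: 1.25
eef_pos: [0.4863, -0.2523, 0.2314]
tcp_rot: [0.688, 0.163, -0.688, 0.163]
contact_force: [0.1, 0.0, -0.3]
opening: 0.999
```

Emit:
{"fn": "drive_tool", "kwargs": {
  "steps": [
    [0, 0, 0, 8.1, 0.7],
    [0, 0, 0, 8.1, 0.7],
    [0, 0, 0, 8.1, 0.7],
    [0, 0, 0, 8.1, 0.7],
    [0, 0, 0, 0, 0.7],
    [0, 0, 0, 0, 0.7]
  ]
}}

```text
time: 1.85
eef_pos: [0.4857, -0.2538, 0.2313]
tcp_rot: [-0.706, 0.034, 0.706, 0.034]
contact_force: [-0.2, -0.7, -0.0]
opening: 0.699
```

```bash
python3 - <<'E'
from h import *
c=snap('wrist','w1.png'); s=readout.get_state(); print(s['eef_pos'],s['opening'],s['qpos'],R.from_quat(s['tcp_rot']).as_matrix().round(3))
print(c['eye'],rot(c).round(3))
E
```

```text
[ 0.48574451 -0.25383364  0.23127965] 0.7015261298616858 [-6.66695919e-01  6.58715227e-03  1.88992735e+00  3.67677054e-06
  1.24517599e+00  1.00131322e+00] [[-0.    -0.097 -0.995]
 [ 0.    -0.995  0.097]
 [-1.    -0.     0.   ]]
[ 0.5610482  -0.26129034  0.37283822] [[-0.098  0.95   0.298]
 [-0.995 -0.093 -0.029]
 [-0.    -0.299  0.954]]
```

View pics/w1.png

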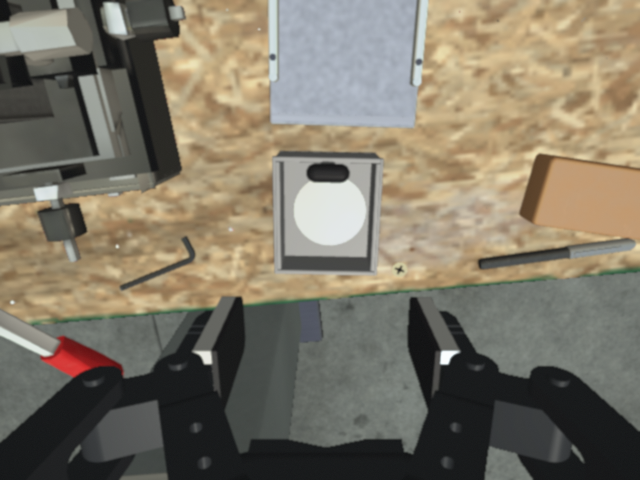

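The wrist view shows the T bar at (328,173), the lens at (330,211), tray rim corners at about (274,158), (382,158), (378,272) and (275,271), and the lip running from (271,124) to (415,127).

```bash
python3 - <<'E'
from h import *
w=snap('wrist'); t=snap('top')
T=lambda u,v:(t,380+u/4,200+v/4)
g=w['frame'][140:200,290:365].astype(int).sum(2)<130
n,_,st,ce=cv2.connectedComponentsWithStats(g.astype(np.uint8)); 
for i in range(1,n):
  if st[i][4]>100: print('dark',st[i],ce[i]+[290,140])
for n,a,b in(('bar',(328,173),(267,320)),('FL',(274,158),(175,302)),('FR',(382,158),(332,335)),('BR',(378,272),(303,505)),('BL',(275,271),(145,477)),('lipL',(271,124),(173,265)),('lipR',(415,127),(380,306))):
    z={'b':.066,'F':.04,'B':.04,'l':.015}[n[0]]
    print(n,'tri',tri([(w,*a),T(*b)]).round(4),'wrist@z',onz(w,*a,z)[:2].round(4),'top@z',onz(*T(*b),z)[:2].round(4))
E
```

```text
dark [ 18  24  40  17 344] [326.64244186 170.20930233]
bar tri [ 0.51   -0.258   0.0688] wrist@z [ 0.5096 -0.2578] top@z [ 0.5103 -0.2587]
FL tri [ 0.5203 -0.2149  0.03  ] wrist@z [ 0.5211 -0.2166] top@z [ 0.5192 -0.2127]
FR tri [ 0.5111 -0.3026  0.0301] wrist@z [ 0.5128 -0.3008] top@z [ 0.5094 -0.3008]
BR tri [ 0.4145 -0.2914  0.0341] wrist@z [ 0.4167 -0.2917] top@z [ 0.4143 -0.289 ]
BL tri [ 0.422  -0.2032  0.0301] wrist@z [ 0.4263 -0.2046] top@z [ 0.421  -0.2019]
lipL tri [ 0.5452 -0.2147  0.0131] wrist@z [ 0.5459 -0.2145] top@z [ 0.5442 -0.2148]
lipR tri [ 0.532  -0.3322  0.0177] wrist@z [ 0.5319 -0.3323] top@z [ 0.5323 -0.3334]
```

Emit:
{"fn": "drive_tool", "kwargs": {
  "steps": [
    [1, 0.18, -1.2, 0, 0.7],
    [3, 0, -1.26, 0, 0.7],
    [4, 0, 0, 0, 0.7],
    [4, 0, 0, 0, 0.7],
    [3, 0, 0, 0, 0.7],
    [2, 0, 0, 0, 0.7],
    [0, 0, 0, 0, 0.7],
    [0, 0, 0, 0, 0.7]
  ]
}}

```text
time: 2.8
eef_pos: [0.5103, -0.2582, 0.0616]
tcp_rot: [-0.706, 0.035, 0.706, 0.035]
contact_force: [0.2, -0.9, -0.1]
opening: 0.705
```

```bash
python3 - <<'E'
from h import *
c=snap('wrist','w2.png'); s=readout.get_state(); print(s['eef_pos'],s['opening'],s['contact_force'])
E
```

```text
[ 0.51096536 -0.25877784  0.06273502] 0.699985138105386 [-0.03755732  0.63446987  0.52940366]
```

View pics/w2.png

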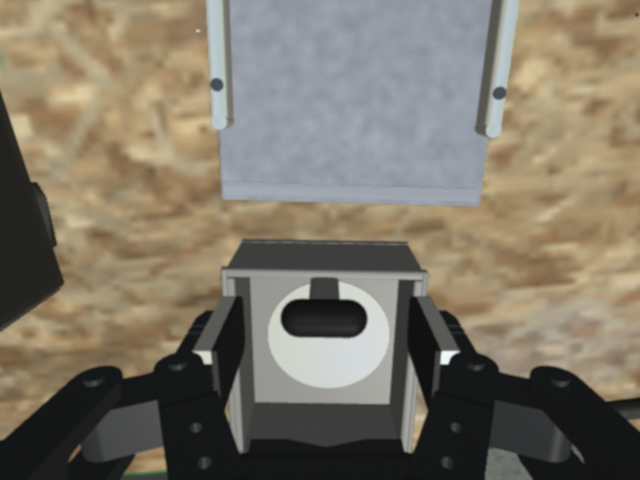

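Here the bar is centred at (324,318) between the fingers at x=225 and x=433, and the TCP is about 17 mm above the grasp height.

Emit:
{"fn": "drive_tool", "kwargs": {
  "steps": [
    [1, 0, 0, 0, 0.7],
    [0.7, 0, 0, 0, 0.7],
    [0, 0, 0, 0, 0.7],
    [0, 0, 0, 0, 0.2],
    [0, 0, 0, 0, 0.2],
    [0, 0, 0, 0, 0.2],
    [0, 0, 0, 0, 0.2],
    [0, 0, 0, 0, 0.2]
  ],
  "force": 40
}}

```text
time: 3.65
eef_pos: [0.5104, -0.2582, 0.0449]
tcp_rot: [0.706, -0.035, -0.706, -0.035]
contact_force: [-0.2, 0.5, 2.6]
opening: 0.341
```

```bash
python3 - <<'E'
from h import *
c=snap('wrist','w3.png'); s=readout.get_state(); print(s['eef_pos'],s['opening'],s['contact_force'])
E
```

```text
[ 0.51035565 -0.25821551  0.04486618] 0.33777187906912337 [-1.44384101  1.1657792   4.40177434]
```

View pics/w3.png

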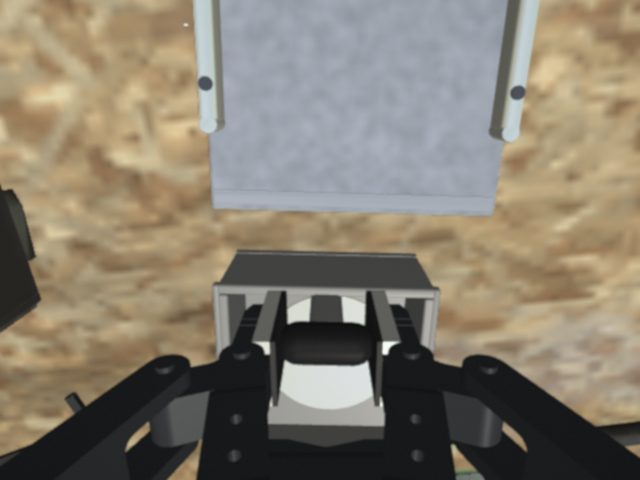

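Emit:
{"fn": "drive_tool", "kwargs": {
  "steps": [
    [0, 0, 0, 0, 0.2],
    [0, 0, 0, 0, 0.2],
    [-0.4, 0, 0, 0, 0.2],
    [-0.5, 0, 0, 0, 0.2],
    [-0.5, 0, 0, 0, 0.2],
    [-0.5, 0, 0, 0, 0.2],
    [-0.5, 0, 0, 0, 0.2],
    [0, 0, 0, 0, 0.2]
  ]
}}

```text
time: 4.5
eef_pos: [0.5106, -0.2584, 0.0692]
tcp_rot: [0.707, -0.036, -0.706, -0.035]
contact_force: [-0.1, 0.1, -5.7]
opening: 0.34
```

```bash
python3 - <<'E'
from h import *
c=snap('wrist','w4.png'); s=readout.get_state(); print(s['eef_pos'],s['opening'],s['contact_force'],R.from_quat(s['tcp_rot']).as_matrix().round(3))
E
```

```text
[ 0.51038841 -0.25826287  0.06880767] 0.3373053059313638 [-1.44683735 -0.39538215 -5.35848902] [[ 0.001 -0.099 -0.995]
 [-0.001 -0.995  0.099]
 [-1.     0.001 -0.001]]
```

View pics/w4.png

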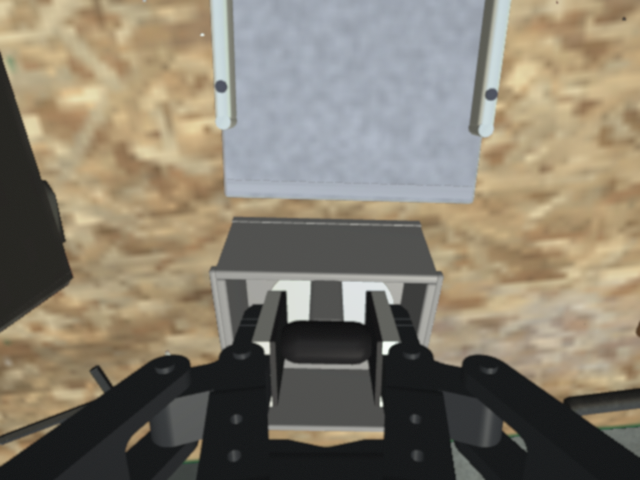

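The front is raised: bottom front edge at row 220, rim at row 272. I'll check the tilt against the tail-on-bench geometry and work out the move.

```bash
python3 - <<'E'
from h import *
c=snap('wrist'); s=readout.get_state()
f=np.array([.995,-.099,0]); zb=.067+.0239; b=np.r_[s['eef_pos'][:2],zb]
for th in (0,.15,.22,.28,.34):
    def pt(x,z):
        x-=.042; z-=.066; return b+f*(x*np.cos(th)-z*np.sin(th))+np.array([0,0,x*np.sin(th)+z*np.cos(th)])
    print(th,'tail z',pt(-.05,0)[2].round(4),'bot',np.round(proj(c,pt(.05,0))),'rim',np.round(proj(c,pt(.05,.04))),'backrim',np.round(proj(c,pt(-.05,.04))))
a,b2=onz(c,227,197,.015),onz(c,474,202,.015); l=(a-b2)[:2]; m=(a+b2)[:2]/2; yaw=np.arctan2(-l[0],l[1])
print('lip',m,np.hypot(*l),np.degrees(yaw))
sx=np.array([np.cos(yaw),np.sin(yaw)]);sy=np.array([-sx[1],sx[0]])
d=s['eef_pos'][:2]-m; print('bar in station',d@sx,d@sy)
E
```

```text
0 tail z 0.0249 bot [325. 252.] rim [325. 288.] backrim [326. 492.]
0.15 tail z 0.0119 bot [325. 233.] rim [325. 280.] backrim [326. 459.]
0.22 tail z 0.0064 bot [325. 224.] rim [325. 277.] backrim [326. 444.]
0.28 tail z 0.002 bot [325. 217.] rim [325. 275.] backrim [326. 432.]
0.34 tail z -0.002 bot [325. 210.] rim [325. 272.] backrim [326. 420.]
lip [ 0.53931872 -0.27315216] 0.11706175879247857 -6.962872173676348
bar in station -0.030816063951293177 0.011408300848088306
```

Emit:
{"fn": "drive_tool", "kwargs": {
  "steps": [
    [0, 0.2, 0, 0, 0.2],
    [0, 0.3, -0.2, 0.5, 0.2],
    [0, 0.3, -0.4, 0.5, 0.2],
    [0, 0.3, -0.5, 0, 0.2],
    [0, 0, -0.5, 0, 0.2],
    [0, 0, -0.5, 0, 0.2],
    [0, 0, -0.5, 0, 0.2],
    [0, 0, -0.4, 0, 0.2],
    [0, 0, -0.2, 0, 0.2],
    [0, 0, 0, 0, 0.2]
  ]
}}

```text
time: 5.6
eef_pos: [0.541, -0.2726, 0.0683]
tcp_rot: [0.706, -0.041, -0.706, -0.041]
contact_force: [0.0, 1.0, -6.0]
opening: 0.335
```

```bash
python3 - <<'E'
from h import *
c=snap('wrist','w5.png'); s=readout.get_state(); print(s['eef_pos'],s['opening'],s['contact_force'])
yaw=np.radians(-6.6);sx=np.array([np.cos(yaw),np.sin(yaw)]);sy=np.array([-sx[1],sx[0]])
d=s['eef_pos'][:2]-[.539,-.2733]; print('bar in station',d@sx,d@sy)
E
```

```text
[ 0.54071257 -0.27257781  0.06824109] 0.3370506810712619 [ 0.05476328 -0.92061146 -6.29098624]
bar in station 0.0016182101578635795 0.0009142392591645
```

View pics/w5.png

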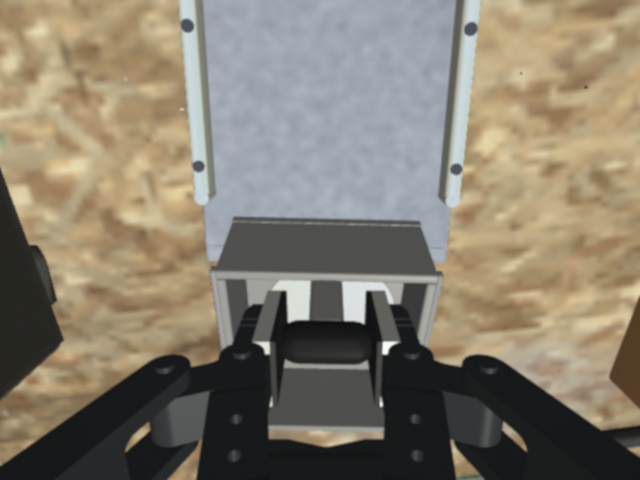

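The tray is centred between the rails (front edge at row 220, lip at row 255, so past the lip) with the lens in it. Now lower and release.

Emit:
{"fn": "drive_tool", "kwargs": {
  "steps": [
    [0.2, 0, 0, 0, 0.2],
    [0.2, 0, 0, 0, 0.2],
    [0.2, 0, 0, 0, 0.2],
    [0.1, 0, 0, 0, 0.2],
    [0, 0, 0, 0, 0.2],
    [0, 0, 0, 0, 0.2]
  ]
}}

```text
time: 6.25
eef_pos: [0.5408, -0.2728, 0.0617]
tcp_rot: [0.706, -0.041, -0.706, -0.041]
contact_force: [-1.3, 1.0, -1.8]
opening: 0.342
```

```bash
python3 - <<'E'
from h import *
c=snap('wrist','w6.png'); s=readout.get_state(); print(s['eef_pos'],s['opening'],s['contact_force'])
E
```

```text
[ 0.54081787 -0.27282032  0.061702  ] 0.33956176176466557 [-1.48966231 -0.7252384  -1.01902881]
```

Emit:
{"fn": "drive_tool", "kwargs": {
  "steps": [
    [0.1, 0, 0, 0, 0.2],
    [0, 0, 0, 0, 0.2],
    [0, 0, 0, 0, 0.5],
    [0, 0, 0, 0, 0.7],
    [0, 0, 0, 0, 0.7],
    [0, 0, 0, 0, 0.7],
    [-1, 0, 0, 0, 0.7],
    [-2, 0, 0, 0, 0.7],
    [-3, 0, 0, 0, 0.7],
    [-3, 0, 0, 0, 0.7]
  ]
}}

```text
time: 7.3
eef_pos: [0.5405, -0.2726, 0.1515]
tcp_rot: [-0.706, 0.041, 0.706, 0.042]
contact_force: [-0.2, -0.5, -0.1]
opening: 0.702
```

Emit:
{"fn": "drive_tool", "kwargs": {
  "steps": [
    [-1, 0, 0, 0, 0.5],
    [0, 0, 2, 0, 0.5],
    [0, 0, 3.5, 0, 0.5],
    [0, 0, 3.5, 0, 0.5],
    [0, 0, 2, 0, 0.5],
    [0, 0, 0, 0, 0.5],
    [0, 0, 0, 0, 0.5]
  ]
}}

```text
time: 8.0
eef_pos: [0.4316, -0.26, 0.1603]
tcp_rot: [0.706, -0.042, -0.706, -0.042]
contact_force: [0.5, 0.1, 0.6]
opening: 0.505
```

```bash
python3 - <<'E'
from h import *
c=snap('wrist'); t=snap('top'); s=readout.get_state(); print(s['eef_pos'],s['opening'],s['contact_force'],R.from_quat(s['tcp_rot']).as_matrix().round(3))
im=t['frame'][200:340,380:520]; im=cv2.resize(im,(480,480),interpolation=cv2.INTER_CUBIC)
o=np.hstack([cv2.resize(im,(320,320)),cv2.resize(c['frame'],(427,320))]); cv2.imwrite('pics/w7.png',o[...,::-1])
E
```

```text
[ 0.43233879 -0.2601475   0.16051665] 0.5008871680846814 [-0.56318997 -0.26171852  0.19359994] [[ 0.001 -0.117 -0.993]
 [-0.    -0.993  0.117]
 [-1.     0.    -0.001]]
```

View pics/w7.png

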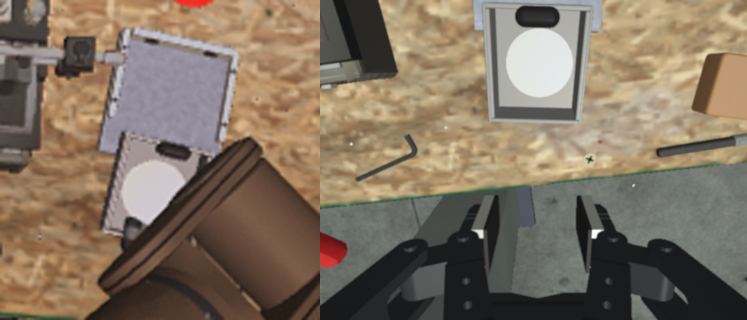

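The tray now rests with its front on the plate and tail down, the lens in it; in the right panel the tail rim is at row 121, ahead of the fingers. I'll lower the fingers behind it.

Emit:
{"fn": "drive_tool", "kwargs": {
  "steps": [
    [1, 0, 0.8, 0, 0.5],
    [3, 0, 0, 0, 0.5],
    [3.5, 0, 0, 0, 0.5],
    [3.3, 0, 0, 0, 0.5],
    [2, 0, 0, 0, 0.5],
    [1, 0, 0, 0, 0.5],
    [0, 0, 0, 0, 0.5],
    [0, 0, 0, 0, 0.5]
  ]
}}

```text
time: 8.9
eef_pos: [0.4241, -0.2593, 0.0229]
tcp_rot: [0.706, -0.042, -0.706, -0.041]
contact_force: [0.9, 0.3, -0.1]
opening: 0.504
```

```bash
python3 - <<'E'
from h import *
c=snap('wrist','w8.png'); s=readout.get_state(); print(s['eef_pos'],s['opening'],s['contact_force'])
E
```

```text
[ 0.4244097  -0.25966044  0.02346502] 0.4944989272506871 [ 0.51364332 -1.1672734  -0.40001029]
```

View pics/w8.png

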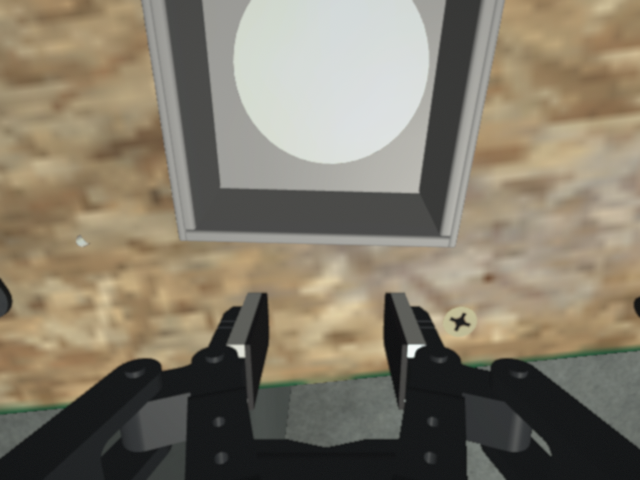

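Both fingers stand behind the tail wall (wall at row 240, fingers at x=255 and x=398), centred on it. Pushing.

Emit:
{"fn": "drive_tool", "kwargs": {
  "steps": [
    [0, 0, -0.5, 0, 0.5],
    [0, 0, -0.5, 0, 0.5],
    [0, 0, -0.5, 0, 0.5],
    [0, 0, -0.4, 0, 0.5],
    [0, 0, -0.4, 0, 0.5],
    [0, 0, -0.4, 0, 0.5],
    [0, 0, -0.4, 0, 0.5],
    [0, 0, -0.4, 0, 0.5]
  ]
}}

```text
time: 9.75
eef_pos: [0.4579, -0.2626, 0.0219]
tcp_rot: [-0.705, 0.041, 0.707, 0.042]
contact_force: [-3.5, 0.0, 0.4]
opening: 0.501
```

```bash
python3 - <<'E'
from h import *
c=snap('wrist','w9.png'); s=readout.get_state(); print(s['eef_pos'],s['opening'],s['contact_force'])
yaw=np.radians(-6.6);sx=np.array([np.cos(yaw),np.sin(yaw)]);sy=np.array([-sx[1],sx[0]])
d=s['eef_pos'][:2]-[.539,-.2733]; print('tcp in station',d@sx,d@sy)
E
```

```text
[ 0.45867161 -0.2628397   0.02207682] 0.502616666988108 [-2.7615594   1.18193533  0.69257841]
tcp in station -0.08099831067046216 0.0011582628707773185
```

Emit:
{"fn": "drive_tool", "kwargs": {
  "steps": [
    [0, 0, -0.4, 0, 0.5],
    [0, 0, -0.4, 0, 0.5],
    [0, 0, -0.4, 0, 0.5],
    [-0.3, 0, -0.4, 0, 0.5],
    [-0.3, 0, -0.4, 0, 0.5],
    [-0.3, 0, -0.4, 0, 0.5],
    [-0.2, 0, -0.4, 0, 0.5],
    [0, 0, -0.4, 0, 0.5]
  ]
}}

```text
time: 10.6
eef_pos: [0.4907, -0.2669, 0.0338]
tcp_rot: [0.706, -0.041, -0.706, -0.041]
contact_force: [-2.5, 0.7, 2.3]
opening: 0.501
```

```bash
python3 - <<'E'
from h import *
c=snap('wrist','w10.png'); s=readout.get_state(); print(s['eef_pos'],s['opening'],s['contact_force'])
yaw=np.radians(-6.6);sx=np.array([np.cos(yaw),np.sin(yaw)]);sy=np.array([-sx[1],sx[0]])
d=s['eef_pos'][:2]-[.539,-.2733]; print('tcp in station',d@sx,d@sy)
E
```

```text
[ 0.49126056 -0.26709729  0.03378307] 0.49898622609490373 [ 0.18252082  0.50758036 -0.27545016]
tcp in station -0.04813598062108553 0.0006745721354938297
```

View pics/w10.png

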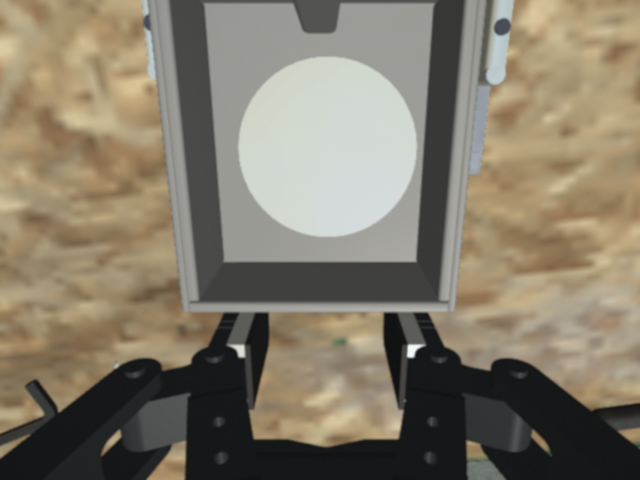

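The tray has climbed over the lip, with its tail rim at row 306 against both fingers, the front between the rails and the lens inside. I'll keep pushing.

Emit:
{"fn": "drive_tool", "kwargs": {
  "steps": [
    [-0.2, 0, -0.3, 0, 0.5],
    [-0.2, 0, -0.5, 0, 0.5],
    [0, 0, -0.5, 0, 0.5],
    [0, 0, -0.5, 0, 0.5],
    [0, 0, -0.5, 0, 0.5],
    [0, 0, -0.5, 0, 0.5],
    [0, 0, -0.5, 0, 0.5],
    [0, 0, -0.5, 0, 0.5],
    [0, 0, -0.4, 0, 0.5],
    [0, 0, -0.2, 0, 0.5]
  ]
}}

```text
time: 11.65
eef_pos: [0.5342, -0.2719, 0.0374]
tcp_rot: [0.706, -0.041, -0.706, -0.041]
contact_force: [-2.0, 0.1, 1.1]
opening: 0.499
```

```bash
python3 - <<'E'
from h import *
c=snap('wrist','w11.png'); s=readout.get_state(); print(s['eef_pos'],s['opening'],s['contact_force'])
yaw=np.radians(-6.6);sx=np.array([np.cos(yaw),np.sin(yaw)]);sy=np.array([-sx[1],sx[0]])
d=s['eef_pos'][:2]-[.539,-.2733]; print('tcp in station',d@sx,d@sy)
E
```

```text
[ 0.53438745 -0.27197913  0.03734479] 0.5007036283808423 [ 0.47826057 -1.44895692  0.08433544]
tcp in station -0.0047338011158531475 0.0007819660579208965
```

Emit:
{"fn": "drive_tool", "kwargs": {
  "steps": [
    [0, 0, -0.2, 0, 0.5],
    [0, 0, -0.2, 0, 0.5],
    [0, 0, -0.2, 0, 0.5],
    [0, 0, -0.2, 0, 0.5],
    [0, 0, -0.1, 0, 0.5]
  ]
}}

```text
time: 12.2
eef_pos: [0.5428, -0.2729, 0.0372]
tcp_rot: [-0.706, 0.041, 0.706, 0.041]
contact_force: [-3.1, 0.4, 0.1]
opening: 0.499
```

Emit:
{"fn": "drive_tool", "kwargs": {
  "steps": [
    [0, 0, -0.1, 0, 0.5],
    [0, 0, -0.1, 0, 0.5]
  ]
}}

```text
time: 12.4
eef_pos: [0.5447, -0.2731, 0.0372]
tcp_rot: [-0.706, 0.041, 0.706, 0.041]
contact_force: [-1.5, 0.1, -0.6]
opening: 0.505
```

Emit:
{"fn": "drive_tool", "kwargs": {
  "steps": [
    [0, 0, -0.1, 0, 0.5],
    [0, 0, 0, 0, 0.5]
  ]
}}

```text
time: 12.6
eef_pos: [0.5459, -0.2733, 0.0372]
tcp_rot: [0.706, -0.041, -0.706, -0.041]
contact_force: [-1.2, 0.2, -0.2]
opening: 0.498
```

Emit:
{"fn": "drive_tool", "kwargs": {
  "steps": [
    [0, 0, -0.1, 0, 0.5],
    [0, 0, -0.1, 0, 0.5]
  ]
}}

```text
time: 12.8
eef_pos: [0.5461, -0.2732, 0.0372]
tcp_rot: [-0.704, 0.041, 0.708, 0.042]
contact_force: [-8.5, 0.8, 2.9]
opening: 0.502
```

Emit:
{"fn": "drive_tool", "kwargs": {
  "steps": [
    [0, 0, -0.1, 0, 0.5],
    [0, 0, -0.1, 0, 0.5]
  ]
}}

```text
time: 13.0
eef_pos: [0.5462, -0.273, 0.0367]
tcp_rot: [-0.702, 0.04, 0.709, 0.042]
contact_force: [-13.8, 0.4, 5.6]
opening: 0.495
```

```bash
python3 - <<'E'
from h import *
c=snap('wrist','w12.png'); s=readout.get_state(); print(s['eef_pos'],s['contact_force'])
d=s['eef_pos'][:2]-[.539,-.2733]; yaw=np.radians(-6.6); print(d@[np.cos(yaw),np.sin(yaw)])
# rim tail row at finger column
col=c['frame'][200:420,325].astype(int).sum(1); print([(200+i,int(col[i])) for i in range(60,160,5)])
E
```

```text
[ 0.54615645 -0.27296668  0.03663116] [-11.78415846   1.0320867    5.30726999]
0.007070710666568022
[(260, 196), (265, 186), (270, 187), (275, 189), (280, 189), (285, 190), (290, 187), (295, 189), (300, 389), (305, 491), (310, 342), (315, 376), (320, 401), (325, 395), (330, 448), (335, 479), (340, 467), (345, 450), (350, 461), (355, 404)]
```

The push force jumped from 1 to 14 N with the TCP at +7 mm, where home was predicted, so the tray is against the back stop. I'll back off and check.

Emit:
{"fn": "drive_tool", "kwargs": {
  "steps": [
    [0, 0, 0.5, 0, 0.5],
    [0, 0, 1.5, 0, 0.5],
    [0, 0, 3, 0, 0.5],
    [-2, 0, 3, 0, 0.5],
    [-4, 0, 1, 0, 0.5],
    [-4, 0, 0, 0, 0.5],
    [-4, 0, 0, 0, 0.5],
    [-4, 0, 0, 0, 0.5],
    [0, 0, 0, 0, 0.5],
    [0, 0, 0, 0, 0.5]
  ]
}}

```text
time: 14.05
eef_pos: [0.4614, -0.2639, 0.2193]
tcp_rot: [0.708, -0.042, -0.704, -0.04]
contact_force: [0.3, 0.2, -0.3]
opening: 0.502
```

```bash
python3 - <<'E'
from h import *
c=snap('wrist'); t=snap('top'); s=readout.get_state(); print(s['eef_pos'],s['contact_force'],s['time'])
np.save('w.npy',c['frame'])
im=cv2.resize(t['frame'][190:330,390:510],None,fx=3,fy=3,interpolation=cv2.INTER_CUBIC)
o=np.hstack([im,cv2.resize(c['frame'],(427,320))[:320] if 0 else cv2.resize(c['frame'][0:480,100:600],(437,420))]); cv2.imwrite('pics/w13.png',o[...,::-1]); print(o.shape)
yaw=np.radians(-6.6);sx=np.array([np.cos(yaw),np.sin(yaw),0]);sy=np.array([-sx[1],sx[0],0]);O=np.array([.539,-.2733,0])
for n,x,y,z in(('tailL',.018,.042,.055),('tailR',.018,-.042,.055),('frontL',.118,.042,.055),('lipL',0,.06,.015),('lipR',0,-.06,.015)): print(n,'wrist pred',np.round(proj(c,O+x*sx+y*sy+[0,0,z])),'if tilted/unclimbed z.04',np.round(proj(c,O+x*sx+y*sy+[0,0,.04])))
E
```

```text
[ 0.45998688 -0.26278929  0.21614332] [-0.03963735 -0.53742746  0.00612078] 14.15
(420, 797, 3)
tailL wrist pred [263.  69.] if tilted/unclimbed z.04 [266.  70.]
tailR wrist pred [387.  68.] if tilted/unclimbed z.04 [384.  70.]
frontL wrist pred [ 256. -107.] if tilted/unclimbed z.04 [259. -96.]
lipL wrist pred [249.  97.] if tilted/unclimbed z.04 [243.  97.]
lipR wrist pred [402.  97.] if tilted/unclimbed z.04 [408.  96.]
```

Emit:
{"fn": "drive_tool", "kwargs": {
  "steps": [
    [-2, 0, 0, 0, 0.5],
    [-3, 0, 0, 0, 0.5],
    [-3, 0, 0, 0, 0.5],
    [-3, 0, 0, 0, 0.5],
    [-3, 0, 0, 0, 0.5],
    [-2, 0, 0, 0, 0.5],
    [-1, 0, 0, 0, 0.5],
    [0, 0, 0, 0, 0.5],
    [0, 0, 0, 0, 0.5]
  ]
}}

```text
time: 15.05
eef_pos: [0.46, -0.263, 0.3851]
tcp_rot: [-0.705, 0.041, 0.707, 0.042]
contact_force: [0.2, -0.7, -0.4]
opening: 0.499
```

```bash
python3 - <<'E'
from h import *
c=snap('wrist'); t=snap('top'); s=readout.get_state(); print(s['eef_pos'],s['contact_force'])
yaw=np.radians(-6.6);sx=np.array([np.cos(yaw),np.sin(yaw),0]);sy=np.array([-sx[1],sx[0],0]);O=np.array([.539,-.2733,0])
for cam,n in((c,'w'),(t,'t')):
  for k,x,y,z in(('tailL',.018,.042,.055),('tailR',.018,-.042,.055),('bar',.11,0,.084),('lens',.07,0,.026),('lipL',0,.06,.015),('lipR',0,-.06,.015)): print(n,k,np.round(proj(cam,O+x*sx+y*sy+[0,0,z]),1))
for cam,n,x0,x1,y0,y1 in((c,'w',220,430,0,240),(t,'t',400,500,200,300)):
  im=cam['frame'][y0:y1,x0:x1].astype(int); hsv=cv2.cvtColor(cam['frame'][y0:y1,x0:x1],cv2.COLOR_RGB2HSV)
  dark=(im.sum(2)<120); lens=(im.min(2)>185)
  for m,k,zz in((dark,'dark',.084),(lens,'lens',.026)):
    nn,_,st,ce=cv2.connectedComponentsWithStats(m.astype(np.uint8))
    for i in range(1,nn):
      if st[i][4]>25:
        u,v=ce[i]+[x0,y0]; p=onz(cam,u,v,zz)-O; print(n,k,'px',round(u),round(v),'box',st[i][2:],'station xy',(p@sx).round(4),(p@sy).round(4))
col=c['frame'][:240,326].astype(int).sum(1); print('col326',col[60:240:3].tolist())
E
```

```text
[ 0.45986521 -0.26288358  0.38491424] [-0.50012713 -0.40561733  0.09097565]
w tailL [287.2  76.3]
w tailR [367.3  76. ]
w bar [327.1 -32.1]
w lens [327.1  26.1]
w lipL [275.2  94.6]
w lipR [379.3  94.3]
t tailL [435.5 256.6]
t tailR [472.9 264.6]
t bar [464.1 218.2]
t lens [454.8 240.6]
t lipL [422.8 265.5]
t lipR [474.8 276.6]
w lens px 276 22 box [  8  44 270] station xy 0.0745 0.0554
w lens px 327 32 box [  61   66 3267] station xy 0.0642 0.0001
w lens px 379 21 box [  8  45 265] station xy 0.0743 -0.0561
w lens px 370 50 box [  7  33 104] station xy 0.0465 -0.0468
w lens px 276 56 box [ 6 16 87] station xy 0.0407 0.0557
w lens px 378 56 box [ 7 17 90] station xy 0.0395 -0.0557
w lens px 328 88 box [103  22 920] station xy 0.0065 -0.0013
w lens px 328 187 box [ 8  9 28] station xy -0.1063 -0.0006
w lens px 370 186 box [13  7 59] station xy -0.1048 -0.0516
w lens px 333 199 box [11  8 43] station xy -0.1204 -0.0067
w lens px 359 203 box [14  5 51] station xy -0.1258 -0.0382
t dark px 477 273 box [ 48  52 341] station xy -0.0039 -0.0474
t dark px 479 285 box [38 35 45] station xy -0.0294 -0.0538
t lens px 454 244 box [ 27  25 517] station xy 0.0609 -0.0002
t lens px 480 242 box [ 5 20 29] station xy 0.0782 -0.0561
col326 [717, 707, 556, 554, 525, 541, 459, 590, 586, 593, 612, 596, 587, 538, 440, 411, 460, 483, 525, 581, 564, 560, 515, 492, 501, 490, 491, 589, 460, 435, 452, 446, 507, 505, 468, 500, 486, 514, 485, 494, 520, 538, 593, 657, 621, 542, 554, 630, 628, 592, 524, 555, 606, 543, 501, 438, 397, 387, 398, 388]
```

Emit:
{"fn": "drive_tool", "kwargs": {
  "steps": [
    [0, 0, -2, 0, 0.5],
    [0, 0, -3, 0, 0.5],
    [0, 0, -3, 0, 0.5],
    [0, 0, -2, 0, 0.5],
    [0, 0, 0, 0, 0.5],
    [0, 0, 0, 0, 0.5]
  ]
}}

```text
time: 15.75
eef_pos: [0.5592, -0.2747, 0.3856]
tcp_rot: [-0.705, 0.041, 0.707, 0.042]
contact_force: [1.2, -0.3, 0.6]
opening: 0.499
```

```bash
python3 - <<'E'
from h import *
c=snap('wrist'); t=snap('top'); s=readout.get_state(); print(s['eef_pos'],s['contact_force'],s['time'])
yaw=np.radians(-6.6);sx=np.array([np.cos(yaw),np.sin(yaw),0]);sy=np.array([-sx[1],sx[0],0]);O=np.array([.539,-.2733,0])
P=lambda x,y,z: proj(c,O+x*sx+y*sy+[0,0,z])
for k,a in dict(tail=(.018,0,.055),frontrim=(.118,0,.055),stoptop=(.118,0,.041),bar=(.11,0,.084),lens=(.064,0,.03)).items(): print(k,np.round(P(*a),1))
x0,x1,y0,y1=250,410,20,220
im=c['frame'][y0:y1,x0:x1].astype(int)
for m,k,zz in((im.sum(2)<130,'dark',.084),(im.min(2)>190,'lens',.028)):
    nn,_,st,ce=cv2.connectedComponentsWithStats(m.astype(np.uint8))
    for i in range(1,nn):
      if st[i][4]>60:
        u,v=ce[i]+[x0,y0]; p=onz(c,u,v,zz)-O; print(k,round(u),round(v),st[i],'xy',(p@sx).round(4),(p@sy).round(4))
for u in(300,352): print(u,[(v,int(c['frame'][v,u].astype(int).sum())) for v in range(30,220,3)])
# spare tray in top view vs before
b=cv2.imread('pics/top0.png')[...,::-1].astype(int); d=np.abs(t['frame'].astype(int)-b)[245:315,115:190].mean(); print('spare diff',d)
E
```

```text
[ 0.55883553 -0.27478978  0.38683502] [-0.30642277 -0.2509018   0.19697046] 15.85
tail [327.  170.9]
frontrim [326.9  76. ]
stoptop [326.9  76.6]
bar [326.9  83.1]
lens [326.9 127.2]
dark 323 82 [ 60  59  29  11 124] xy 0.1106 0.0037
lens 327 75 [ 25  50 106  19 787] xy 0.1207 0.0003
lens 279 114 [ 26  72   6  46 216] xy 0.0784 0.0551
lens 376 115 [123  73   7  46 213] xy 0.0773 -0.0558
lens 327 126 [  49   77   57   58 2589] xy 0.0657 0.0001
300 [(30, 474), (33, 472), (36, 459), (39, 546), (42, 634), (45, 612), (48, 542), (51, 541), (54, 558), (57, 552), (60, 565), (63, 562), (66, 558), (69, 540), (72, 664), (75, 678), (78, 505), (81, 413), (84, 523), (87, 523), (90, 525), (93, 523), (96, 523), (99, 521), (102, 519), (105, 519), (108, 520), (111, 518), (114, 537), (117, 601), (120, 657), (123, 674), (126, 675), (129, 673), (132, 643), (135, 583), (138, 529), (141, 520), (144, 522), (147, 523), (150, 523), (153, 521), (156, 523), (159, 522), (162, 471), (165, 221), (168, 425), (171, 521), (174, 568), (177, 586), (180, 478), (183, 433), (186, 417), (189, 423), (192, 409), (195, 403), 
[... 173 characters left out ...]
56), (51, 527), (54, 490), (57, 490), (60, 507), (63, 553), (66, 555), (69, 508), (72, 656), (75, 685), (78, 519), (81, 401), (84, 526), (87, 525), (90, 524), (93, 521), (96, 523), (99, 523), (102, 524), (105, 523), (108, 523), (111, 545), (114, 633), (117, 685), (120, 694), (123, 695), (126, 696), (129, 696), (132, 696), (135, 678), (138, 607), (141, 533), (144, 525), (147, 526), (150, 527), (153, 526), (156, 528), (159, 527), (162, 493), (165, 222), (168, 396), (171, 551), (174, 566), (177, 582), (180, 566), (183, 527), (186, 479), (189, 393), (192, 382), (195, 482), (198, 502), (201, 446), (204, 414), (207, 460), (210, 458), (213, 524), (216, 555), (219, 398)]
spare diff 8.944952380952381
```

```bash
python3 -c "
from h import *
print(sign_off())"
```

```text
the job is handed in; nothing more can be done
None
```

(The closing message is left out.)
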